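# Snap the end cap of a water filter home with the seating tool

## Robot

A 6-joint arm with a two-finger parallel gripper is mounted at the origin on a cart in front of the work surface, level with it; the furniture and walls round the work are solid. World frame = base frame: x ahead of the robot, y to its left, z up, the work surface at z = 0. Lengths are in m, angles in rad, forces in N, time in s.
With the tool pointing down it reaches from about 0.35 to 0.925 m from the base axis. Payload 6.4 kg.
Tool frame: the origin (TCP) lies at the very end of the fingers, on their centre line; the grasp point (between the pads) lies 19 mm behind it; x points along the fingers, z is the direction in which the jaws open and shut, and the axes are right-handed (so a half turn about x gives the same grasp; the last joint's range is limited). The gripper opens to 94 mm and grips with 3 to 60 N. Pads are 16 mm wide; open, the fingers measure 119 mm over their backs; the gripper's body (75 mm by 177 mm) begins 78 mm behind the grasp point.
Start: joints at [-1.444, 0.245, 1.558, -0, 1.339, -0.174], TCP at [0.193, -0.621, 0.205] pointing down, gripper open.
Joint ranges: [-3.13, 3.13], [-1.02, 2.26], [0.13, 2.54], [-0.95, 4.09], [0.21, 2.88], [-2.74, 2.74]. Speed limits (rad/s): [2.57, 2.57, 3.14, 3.14, 3.14, 3.14].

## Interface

Orientations are given as a 3x3 rotation matrix whose columns are the frame's x, y, z axes.
In Python, from station import arm gives the robot as it stands.
- The arm moves only by the tool carry_out, never from a script. Its argument "rows" is a list of rows, each a list of 7 numbers: the shift along the tool's x, y, z in m, then the turn, a rotation vector about the tool's x, y, z in rad, then the opening, from 0 (shut) to 1 (fully open). A call has exactly 8 rows; each row is the pose to reach, as a shift and turn from the pose measured when the call began, along the tool's axes at that moment; what a row does not reach only later rows make up. A row lasts 1/12 s, in which the tool goes at most 41.7 mm and 7.16 degrees, less where a joint would pass 70% of its speed; a pose out of reach is approached as far as the arm can. A call with a gripper value outside its range is refused whole. The fingers move at their own pace and stop on an object; "force" is the grip in N (left out, the last holds). Time passes only in rows, so rows that repeat a pose let the fingers close, or fill a call up. It gives the time, the measured TCP pose, the force and the opening at its end, in the units of the state.
- arm.sense(): the state, without advancing time (a new reading comes with each control period).
- arm.read_camera(name): name is "side" or "top" or "wrist"; returns the picture (480x640x3 uint8, red, green, blue); there is no depth.
- arm.calibration(name): a dict with "K" (3x3 intrinsics, pixels), "k1" (the pictures are not rectified: a ray, as slopes to the right and down, at radius r is drawn at 1 + k1 r^2 times it, then the intrinsics apply), "extrinsics" (4x4, takes a point from world to camera coordinates); the wrist camera has in their place "hand_eye" (4x4, takes a point from camera to tool coordinates, whose origin is the TCP and whose axes are the tool frame's). Camera axes: x right, y down, z forward; pixel columns grow to the right and rows downward; lengths in m; the calibration is good to about 2 mm. A picture is of the moment at which its call begins: read the wrist's pose just before it. calibration takes no time and is no camera call.
- arm.finish_job(): hands the job in, once; it reports no verdict.
Trained networks look in the newest picture that a camera, given by its name, has taken for a name from the list of things; names that differ only in an ending like _2 or _b are one class to them, and where a whole thing is asked for, a point or a joint stands for the part that bears it (a point fixed in the world has none). Each returns a list of dicts, best first, with "confidence" (0 to 1); they miss things now and then, are a little off and sometimes report something else, mostly with a low value. They report only what shows in the picture. A call takes as long as a camera call. They do not tell look-alikes from the thing itself.
- arm.silhouettes(label, camera): "mask" (480x640 bool, what is visible of it) and "location" ([column, row] in pixels, amid what is visible of it).
The state is a dict: "time": time; "joint_pos": joint angles; "joint_vel": joint speeds; "tau": joint torques, N m; "position": TCP position; "tool_rot": TCP orientation; "ft_force": force on the tool from outside, world axes, zero at the start; "torque": the same for the moment, N m; "width": opening from 0.0 (shut) to 1.0 (fully open).
Only numpy, scipy, OpenCV 4.12 (cv2) and the standard library are available. Lean on these libraries where they do the work, as an engineer would, in place of code of your own. Each camera call takes 0.05 s, during which the arm holds its last target. There are 200 camera calls.

## Task

The round end cap of the water filter on the table only sits loosely on top of its four spring clips. Take the seating tool by its wooden handle out of its stand, press its foot squarely on the middle of the cap until the cap clicks home under all four clips, firmly but never with more than about 25 N, and put the tool back upright in its stand. Do not touch the cap with the gripper, and leave the cup, the shaker and the spice jar where they are.

Things in the scene. Friction and masses are not known exactly. Their poses are not given: they have to be found in the camera images.
- housing: White ribbed plastic water-filter housing, fixed; bowl 88 mm across, foot 128 mm, two pipe stubs along its y; place and yaw differ at each start. Origin at the centre of its underside, z up. Four steel spring clips at 45, 135, 225, 315 degrees from its x: tops 128 mm above the table, beads reach in to 43 mm from the axis.
- seat (a point): Centre of the housing's seat, the ring the cap lies on when home; 110 mm above the housing's underside, z up.
- cap: Loose grey round end cap, 92 mm across, 11 mm thick, 60 g, bevelled edges, flat ribbed top; origin at the centre of its underside, z up. Starts level on the clip beads, underside 13 mm above the seat. Home: underside on the seat, the four beads over its upper edge.
- cap_top (a point): Centre of the cap's top, 11 mm above its underside: the place to press. Pressed here the resistance rises to about 10 N, then suddenly gives way (the click), and the cap stops on the seat (a rubber gasket that yields 1 mm per 12 N). Pressed well off centre the cap tips and only some clips close.
- tool: Seating tool, loose, about 0.3 kg; upright in its stand. Origin: centre of the underside of its flange, z up. Above it: flange 74 mm across, 10 mm thick, then the handle up to 71 mm. Below: shank and a flat rubber-faced foot 40 mm across, screwed out differently each time: its underside is 30 to 65 mm below the origin, not reported, to be felt or seen. It does not shift when pressed.
- tool_grip (a point): Centre of the tool's wooden handle block, 40 mm above the tool's origin; the block is 28 mm wide along y, 56 mm along x, 61 mm high, and its axes are the tool's.
- stand_top (a point): Centre of the top face of the fixed tool stand, 80 mm above the table: black plate 100 x 100 x 8 mm with a round hole of 57 mm, on four posts over a base 116 x 116 mm whose top is 8 mm above the table; place and yaw differ. Tool hangs in it by its flange, foot through the hole, its origin at this point.
- white_cup: White cup upside down, 87 x 118 x 64 mm, loose bystander; origin at the centre of its underside.
- salt_shaker: Salt shaker, 44 mm across, 90 mm high, loose bystander; origin at the centre of its underside.
- jar: Spice jar, 47 mm across, 98 mm high, loose bystander; origin at the centre of its underside.
Things that resemble listed ones, but are neither listed nor needed, are in the scene too. Of the things shaped like the cap, the grey one is meant.

How it is judged:
On the way, in this order (a step that is already met when the one before it is completed fails the run):
1. the tool presses squarely on the middle of the cap, which still stands proud (contact force between tool and cap above 2 N and angle between the z axis of tool and the z axis of cap, either way round below 0.1 rad and horizontal distance between tool and cap below 0.015 m and z of cap in the frame of seat above 0.005 m), for 0.02 s.
2. the cap is home on its seat under all four clips (z of cap in the frame of seat below 0.002 m and horizontal distance between cap and seat below 0.004 m and angle between cap's own z axis and vertical below 0.04 rad), for 0.2 s.
At the end, for the whole second after the job is handed in: The cap lies level on its seat (within 2 mm of it in height, 4 mm to the side, 0.04 rad) held by the four clips, and the tool hangs upright and at rest in its stand (within 10 mm to the side, 3 mm in height, 0.06 rad), released (all of step 2 and horizontal distance between tool and stand_top below 0.01 m and z of tool in the frame of stand_top between -0.003 and 0.003 m and angle between tool's own z axis and vertical below 0.06 rad and linear speed of each of tool, cap below 0.02 m/s); the robot touches nothing.
It fails at once if the cap is pressed with more than 30 N (contact force between tool and cap above 30 N).
It fails at once if the gripper or arm touches the cap (contact force between any of the fingers, the arm and cap above 1 N).
It fails at once if the cup, shaker or spice jar is moved by more than 30 mm (distance of any of white_cup, salt_shaker, jar from where it was at the start of the episode above 0.03 m).
It also fails if it takes over 48 s, if anything falls off the work surface, if the arm or the gripper's body presses on something with over 40 N, if the wrist force passes 120 N, or if a joint passes its speed limit or range.

## Working session

There is one attempt and no reset: what is moved stays moved. The work goes in short steps, Python scripts to look and compute and a tool call to move; the robot and the scene stay as the last step left them, time stands still between calls to the robot, and variables do not carry over. Pictures are saved under pics/ and viewed, on a budget of 10 in all, crops included, one or two more only if the job needs it, and the job is handed in when it is done.

Besides the shell and the picture viewer there is one more tool, called after "Emit:" as name(argument=value, ...) on one line, values as JSON. carry_out: Moves the arm, as the interface text tells. Its arguments: {"type":"object","properties":{"rows":{"type":"array","items":{"type":"array","items":{"type":"number"}}},"force":{"type":"number"}},"required":["rows"]}

```bash
ls; mkdir -p pics
cat > h.py <<'E'
import numpy as np, cv2
from station import arm
def snap(c):
    s=arm.sense(); im=arm.read_camera(c); return s,im
def T_wc(c,s=None):
    k=arm.calibration(c)
    if 'extrinsics' in k: return k,np.linalg.inv(np.array(k['extrinsics']))
    T=np.eye(4);T[:3,:3]=s['tool_rot'];T[:3,3]=s['position']
    return k,T@np.array(k['hand_eye'])
def ray(c,px,s=None):
    k,T=T_wc(c,s)
    K=np.array(k['K']);d=np.array([k['k1'],0,0,0,0.])
    u=cv2.undistortPoints(np.array(px,float).reshape(-1,1,2),K,d).reshape(-1,2)
    return T[:3,3],np.c_[u,np.ones(len(u))]@T[:3,:3].T
def onz(c,px,z,s=None):
    o,r=ray(c,px,s); return o+r*((z-o[2])/r[:,2])[:,None]
def proj(c,P,s=None):
    k,T=T_wc(c,s); Ti=np.linalg.inv(T)
    return cv2.projectPoints(np.array(P,float).reshape(-1,1,3),cv2.Rodrigues(Ti[:3,:3])[0],Ti[:3,3],np.array(k['K']),np.array([k['k1'],0,0,0,0.]))[0].reshape(-1,2)
E
python3 - <<'E'
from h import *
s=arm.sense();print(s)
for c in ('top','side'):
    im=arm.read_camera(c);cv2.imwrite(f'pics/{c}0.png',im[...,::-1])
    k,T=T_wc(c);print(c,T.round(3).tolist(),k['K'],k['k1'])
    for l in ('cap','tool','housing','stand_top','white_cup','salt_shaker','jar'):
        for d in arm.silhouettes(l,c):
            print(c,l,round(d['confidence'],2),np.round(d['location']),d['mask'].sum(),onz(c,[d['location']],.1)[0].round(3))
E
```

```text
pics
{'time': 0.0, 'joint_pos': array([-1.44408209e+00,  2.45790375e-01,  1.55899091e+00,  1.44434272e-05,
        1.33872148e+00, -1.74110871e-01]), 'joint_vel': array([-0.00095292, -0.0023333 , -0.00048867, -0.00085788, -0.00126262,
        0.00013643]), 'tau': array([ 2.91072589e-03, -4.15831232e+01, -3.14600801e+01,  6.86307088e-02,
        3.32241878e-02, -1.65475221e-04]), 'position': array([ 0.19252624, -0.62020549,  0.20437295]), 'tool_rot': array([[-2.27447350e-04,  9.55093355e-01,  2.96304963e-01],
       [ 1.89657151e-03,  2.96304850e-01, -9.55091534e-01],
       [-9.99998176e-01,  3.44730513e-04, -1.87879660e-03]]), 'ft_force': array([-0.52127472, -0.12107368,  0.72904701]), 'torque': array([ 0.0216465 ,  0.01021862, -0.00853867]), 'width': 1.0025356769608982}
top [[0.006, -0.999, 0.045, 0.437], [-1.0, -0.006, -0.009, 0.105], [0.009, -0.044, -0.999, 1.365], [0.0, 0.0, 0.0, 1.0]] [[495.48491099   0.         319.95062162]
 [  0.         495.48491099 228.74443784]
 [  0.           0.           1.        ]] -0.1023204556358069
top cap 0.72 [283. 301.] 865 [0.309 0.188 0.1  ]

[... 907 characters left out ...]
 [  0.           0.           1.        ]] -0.10551618815863643
side cap 0.88 [387. 210.] 466 [ 0.355 -0.037  0.1  ]
side cap 0.73 [409. 315.] 1273 [0.32  0.302 0.1  ]
side cap 0.67 [313. 269.] 1371 [0.495 0.195 0.1  ]
side cap 0.66 [380. 270.] 870 [0.371 0.187 0.1  ]
side tool 0.93 [328. 199.] 912 [ 0.495 -0.077  0.1  ]
side housing 0.98 [314. 312.] 3400 [0.478 0.311 0.1  ]
side stand_top 0.7 [324. 228.] 2046 [0.49 0.05 0.1 ]
side white_cup 0.88 [219. 272.] 1522 [0.671 0.221 0.1  ]
side salt_shaker 0.78 [269. 381.] 1113 [0.524 0.458 0.1  ]
side jar 0.94 [261. 202.] 759 [ 0.653 -0.051  0.1  ]
side jar 0.3 [315. 315.] 3595 [0.476 0.316 0.1  ]
side jar 0.22 [268. 379.] 1120 [0.525 0.455 0.1  ]
```

View pics/top0.png

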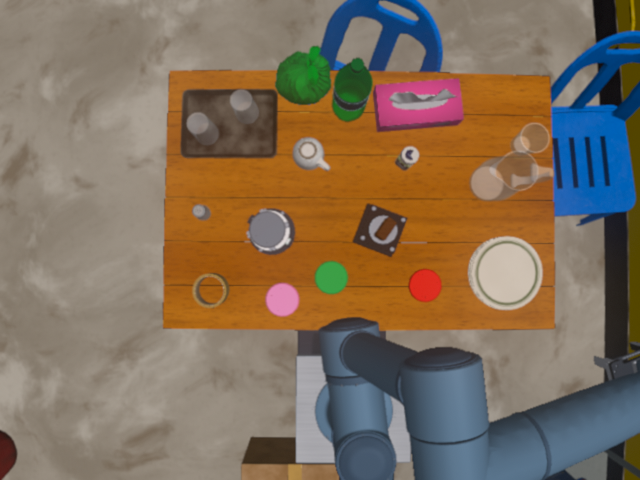

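View pics/side0.png

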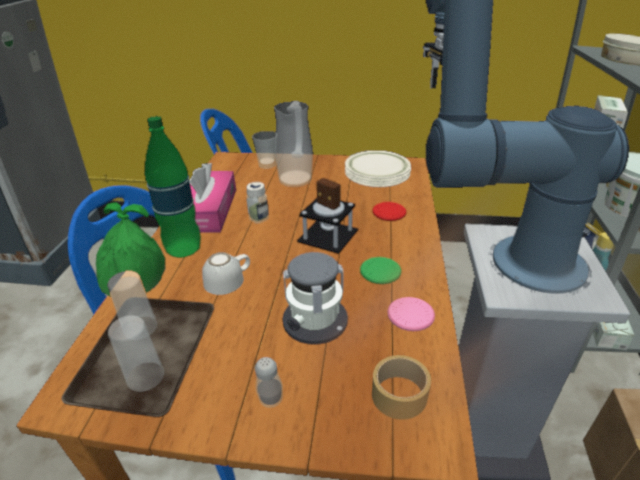

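Top view: the grey cap on the housing is at (270,230), and the tool's wooden block and stand are at (385,228). Cap look-alikes are the green (331,277), pink (283,300) and red (425,285) discs. I choose the grey one on the white housing at (270,230). I see no second tool. Next is a close crop of both.

Run:
```python
from h import *
s=arm.sense();print(np.array(arm.calibration('wrist')['hand_eye']).round(4).tolist(),arm.calibration('wrist')['K'])
im=arm.read_camera('top')
for l,z in (('cap',.134),('tool',.15),('stand_top',.08)):
    for d in arm.silhouettes(l,'top'):
        m=d['mask'].astype(np.uint8); r=cv2.minAreaRect(cv2.findNonZero(m)); print(l,d['confidence'],r,onz('top',[r[0]],z)[0].round(4))
im2=arm.read_camera('side')
for d in arm.silhouettes('cap','side'):
    r=cv2.minAreaRect(cv2.findNonZero(d['mask'].astype(np.uint8)));print('side cap',r,onz('side',[r[0]],.134)[0].round(4))
a=cv2.resize(im[180:280,220:430],None,fx=3.8,fy=3.8,interpolation=cv2.INTER_CUBIC)
cv2.imwrite('pics/crop1.png',a[...,::-1])
```

```text
[[0.0008, -0.2371, 0.9715, -0.1803], [0.0002, -0.9715, -0.2371, 0.0666], [1.0, 0.0003, -0.0007, 0.0002], [0.0, 0.0, 0.0, 1.0]] [[382.80432597   0.         320.5895975 ]
 [  0.         382.80432597 237.00479684]
 [  0.           0.           1.        ]]
cap 0.88 ((266.6000061035156, 228.8000030517578), (33.98823165893555, 34.882659912109375), 26.56505012512207) [0.4911 0.2272 0.134 ]
cap 0.84 ((330.0, 276.5), (31.0, 32.0), 90.0) [0.3737 0.0688 0.134 ]
cap 0.72 ((424.5, 285.0), (32.0, 33.0), 90.0) [ 0.3533 -0.1672  0.134 ]
cap 0.71 ((282.3846130371094, 299.076904296875), (33.282012939453125, 31.61791229248047), 56.3099365234375) [0.3171 0.1865 0.134 ]
tool 0.8 ((382.5, 229.0), (28.0, 27.0), 90.0) [ 0.4917 -0.0594  0.15  ]
stand_top 0.68 ((379.0666198730469, 229.37100219726562), (44.802005767822266, 43.364723205566406), 19.179006576538086) [ 0.4938 -0.0599  0.08  ]
side cap ((312.5, 268.5), (33.0, 51.0), 90.0) [0.4895 0.2361 0.134 ]
side cap ((389.0, 211.0), (18.0, 32.0), 90.0) [0.3543 0.0249 0.134 ]
side cap ((380.0, 269.5), (25.0, 40.0), 90.0) [0.3712 0.2282 0.134 ]
```

View pics/crop1.png

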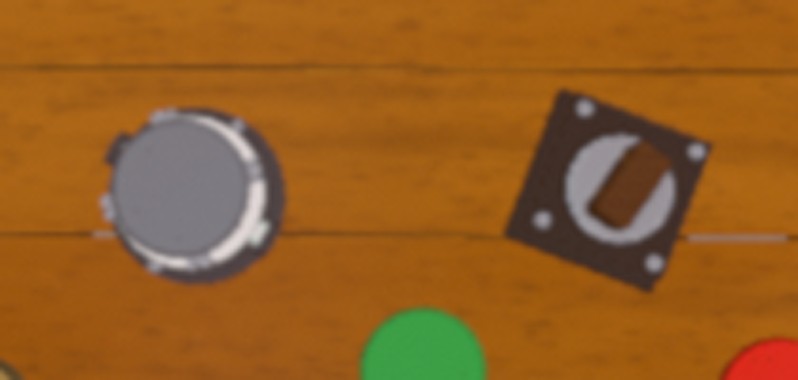

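The grey cap's top centre is at about pixel (267,229), giving roughly (0.491, 0.227). The stand and tool are at about (0.493, -0.060), with the handle's long axis at about -34° in world. I'm moving above the tool for a wrist look.

Emit:
carry_out(rows=[[-0.096,0.45,-0.447,-2.25,0,0,1],[-0.096,0.45,-0.447,-2.25,0,0,1],[-0.096,0.45,-0.447,-2.25,0,0,1],[-0.096,0.45,-0.447,-2.25,0,0,1],[-0.096,0.45,-0.447,-2.25,0,0,1],[-0.096,0.45,-0.447,-2.25,0,0,1],[-0.096,0.45,-0.447,-2.25,0,0,1],[-0.096,0.45,-0.447,-2.25,0,0,1]])

```text
time: 1.77
position: [0.3476, -0.3279, 0.2558]
tool_rot: [[0.0, 0.261, 0.965], [-0.001, 0.965, -0.261], [-1.0, -0.0, 0.001]]
ft_force: [0.2, 0.5, 0.7]
width: 1.002
```

```bash
cat > go.py <<'E'
# go.py x y z jawangle_deg : shift + turn in tool axes from the present pose to a pointing-down pose
import sys
from h import *
from scipy.spatial.transform import Rotation as R
x,y,z,a=map(float,sys.argv[1:5]);a=np.radians(a)
s=arm.sense();C=np.array(s['tool_rot'])
zz=np.array([np.cos(a),np.sin(a),0]);xx=np.array([0,0,-1.]);W=np.c_[xx,np.cross(zz,xx),zz]
print('t',round(s['time'],2),'pos',s['position'].round(4),'F',s['ft_force'].round(2),'w',round(s['width'],3),'jaw',np.degrees(np.arctan2(C[1,2],C[0,2])).round(1),'j',s['joint_pos'].round(2))
print('shift',(C.T@(np.array([x,y,z])-s['position'])).round(4).tolist(),'turn',R.from_matrix(C.T@W).as_rotvec().round(4).tolist())
E
python3 go.py .493 -.06 .30 56
```

```text
t 1.77 pos [ 0.3476 -0.3279  0.2558] F [0.18 0.5  0.71] w 1.002 jaw -15.1 j [-0.99 -0.21  1.93  0.    1.42 -0.73]
shift [-0.0443, 0.2966, 0.0704] turn [-1.2418, 0.0003, 0.0007]
```

Emit:
carry_out(rows=[[-0.044,0.297,0.07,-1.24,0,0,1],[-0.044,0.297,0.07,-1.24,0,0,1],[-0.044,0.297,0.07,-1.24,0,0,1],[-0.044,0.297,0.07,-1.24,0,0,1],[-0.044,0.297,0.07,-1.24,0,0,1],[-0.044,0.297,0.07,-1.24,0,0,1],[-0.044,0.297,0.07,-1.24,0,0,1],[-0.044,0.297,0.07,-1.24,0,0,1]])

```text
time: 2.43
position: [0.4942, -0.0558, 0.3009]
tool_rot: [[0.003, -0.674, 0.738], [-0.0, 0.738, 0.674], [-1.0, -0.002, 0.002]]
ft_force: [-0.6, -1.2, -0.3]
width: 1.0
```

```bash
cat > look.py <<'E'
import sys
from h import *
s,im=snap('wrist')
for l,z in (('tool',.151),('stand_top',.08)):
    for d in arm.silhouettes(l,'wrist')[:2]:
        r=cv2.minAreaRect(cv2.findNonZero(d['mask'].astype(np.uint8)));print(l,d['confidence'],r,onz('wrist',[r[0]],z,s)[0].round(4))
np.save('s.npy',s,allow_pickle=True)
cv2.imwrite(sys.argv[1],im[...,::-1])
E
python3 look.py pics/w1.png; python3 go.py .493 -.06 .30 56
```

```text
tool 0.97 ((315.21826171875, 220.85360717773438), (74.99838256835938, 69.0520248413086), 48.012786865234375) [ 0.4876 -0.0576  0.151 ]
stand_top 0.71 ((314.0000305175781, 213.0), (102.85911560058594, 99.28141021728516), 63.43495178222656) [ 0.4898 -0.0633  0.08  ]
t 2.58 pos [ 0.493  -0.0586  0.3   ] F [ 0.45 -0.84 -0.03] w 1.002 jaw 41.9 j [-0.35 -0.19  1.83 -0.    1.5  -1.08]
shift [-0.0, -0.001, -0.0009] turn [-0.2466, -0.0004, 0.001]
```

View pics/w1.png

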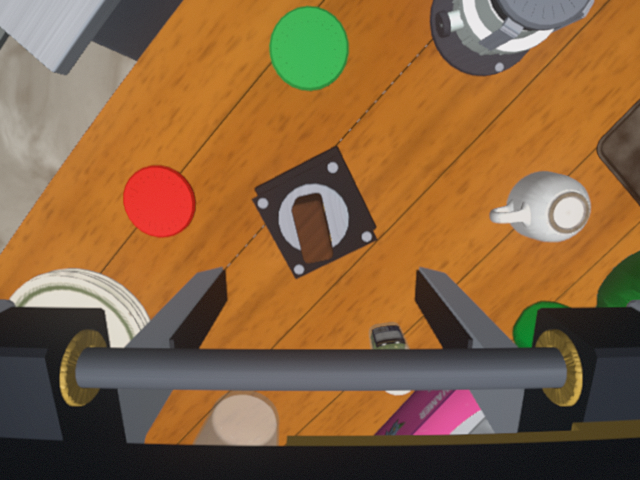

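The wrist view shows the tool block around (312,228), the light flange disc around (313,217) and the plate corners near (338,147), (376,238), (297,277) and (254,196). I'll zoom in for exact corners.

Run:
```python
from h import *
s=np.load('s.npy',allow_pickle=True).item()
im=cv2.imread('pics/w1.png')
a=cv2.resize(im[140:290,240:390],None,fx=4,fy=4,interpolation=cv2.INTER_CUBIC)
cv2.imwrite('pics/c2.png',a)
h=cv2.cvtColor(im,cv2.COLOR_BGR2HSV)[140:290,240:390]; b=im[140:290,240:390].astype(int)
m=((b.min(2)>110)&(b.max(2)-b.min(2)<30)).astype(np.uint8)
n,l,st,c=cv2.connectedComponentsWithStats(m); 
for i in range(1,n):
  if st[i,4]>8: print(st[i],c[i]+[240,140],onz('wrist',[c[i]+[240,140]],.08,s)[0].round(4))
i=1+np.argmax(st[1:,4]); hull=cv2.convexHull(cv2.findNonZero((l==i).astype(np.uint8)))
e=cv2.fitEllipse(hull);print(e,onz('wrist',[np.array(e[0])+[240,140]],.09,s))
```

```text
[88 22 10 11 90] [332.32222222 167.        ] [ 0.4714 -0.0147  0.08  ]
[  39   44   70   66 1984] [314.85080645 212.95917339] [ 0.4904 -0.0626  0.08  ]
[18 58 10 11 86] [262.40697674 202.80232558] [ 0.4421 -0.0919  0.08  ]
[122  92  10  10  81] [366.27160494 236.27160494] [ 0.5485 -0.0441  0.08  ]
[ 54 125  10   9  76] [298.61842105 269.        ] [ 0.5192 -0.121   0.08  ]
((73.12395477294922, 77.90258026123047), (68.7895736694336, 69.97013092041016), 93.93524169921875) [[ 0.49149863 -0.06629536  0.09      ]]
```

View pics/c2.png

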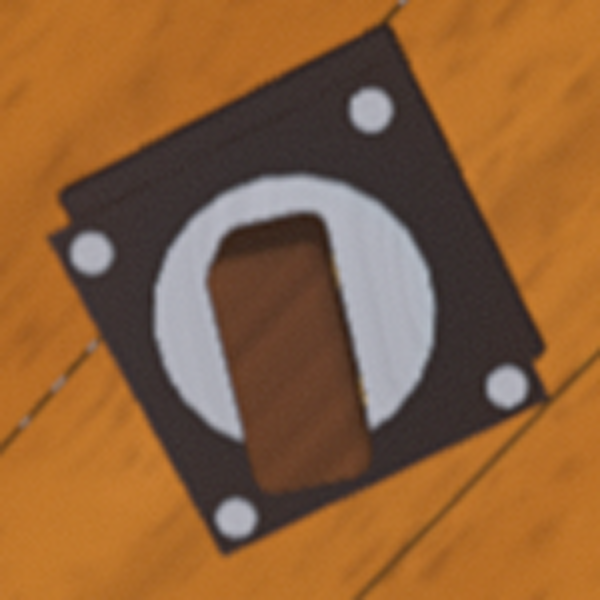

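```bash
python3 - <<'E'
from h import *
s=np.load('s.npy',allow_pickle=True).item()
p=np.array([[210,272],[255,487],[325,242],[370,462],[290,367]])/4+[240,140]
w=onz('wrist',p,.151,s);print(w.round(4))
for a,b in ((0,1),(2,3)): d=w[b]-w[a];print(np.degrees(np.arctan2(d[1],d[0])),np.linalg.norm(d))
E
python3 go.py .494 -.062 .26 57
```

```text
[[ 0.4653 -0.0625  0.151 ]
 [ 0.5052 -0.0924  0.151 ]
 [ 0.4794 -0.0408  0.151 ]
 [ 0.5204 -0.0706  0.151 ]
 [ 0.4924 -0.0665  0.151 ]]
-36.84336547273182 0.049878329075211246
-36.078044183461216 0.05072905048230021
t 2.58 pos [ 0.493  -0.0586  0.3   ] F [ 0.45 -0.84 -0.03] w 1.002 jaw 41.9 j [-0.35 -0.19  1.83 -0.    1.5  -1.08]
shift [0.04, -0.0031, -0.0015] turn [-0.264, -0.0004, 0.001]
```

Emit:
carry_out(rows=[[0.06,-0.0034,-0.0043,-0.203,0,0,1],[0.06,-0.0034,-0.0043,-0.203,0,0,1],[0.06,-0.0034,-0.0043,-0.203,0,0,1],[0.06,-0.0034,-0.0043,-0.203,0,0,1],[0.06,-0.0034,-0.0043,-0.203,0,0,1],[0.06,-0.0034,-0.0043,-0.203,0,0,1],[0.06,-0.0034,-0.0043,-0.203,0,0,1],[0.06,-0.0034,-0.0043,-0.203,0,0,1]])

```text
time: 3.25
position: [0.4927, -0.0644, 0.2412]
tool_rot: [[0.003, -0.803, 0.596], [-0.002, 0.596, 0.803], [-1.0, -0.003, 0.0]]
ft_force: [0.1, 0.8, -0.2]
width: 1.001
```

```bash
python3 look.py pics/w3.png; python3 go.py .492 -.064 .13 53.5
python3 - <<'E'
from h import *
s=np.load('s.npy',allow_pickle=True).item()
im=cv2.imread('pics/w3.png'); b=im.astype(int)
m=((b.min(2)>110)&(b.max(2)-b.min(2)<30)).astype(np.uint8)
n,l,st,c=cv2.connectedComponentsWithStats(m)
for i in range(1,n):
  if 8<st[i,4] and 240<c[i][0]<400 and 80<c[i][1]<330: print(st[i],c[i],onz('wrist',[c[i]],.08,s)[0].round(4))
cv2.imwrite('pics/c3.png',cv2.resize(im[100:300,220:420],None,fx=3,fy=3,interpolation=cv2.INTER_CUBIC))
E
```

```text
tool 0.89 ((316.89312744140625, 229.08885192871094), (81.53616333007812, 92.25920104980469), 31.82744789123535) [ 0.4829 -0.0622  0.151 ]
stand_top 0.65 ((319.3359069824219, 218.71768188476562), (119.43534851074219, 113.35223388671875), 74.57783508300781) [ 0.4888 -0.0647  0.08  ]
t 3.4 pos [ 0.4923 -0.0641  0.2404] F [-0.05  0.77  0.06] w 0.999 jaw 53.5 j [-0.36 -0.15  1.91 -0.    1.39 -1.29]
shift [0.1104, 0.0005, -0.0001] turn [-0.0002, -0.0002, 0.0017]
[348 164  12  13 126] [353.29365079 170.01587302] [ 0.4715 -0.0146  0.08  ]
[ 279  184   82   76 2763] [319.69489685 218.88273616] [ 0.4891 -0.0645  0.08  ]
[258 190  13  12 122] [263.98360656 195.57377049] [ 0.4423 -0.092   0.08  ]
[370 251  12  12 111] [375.46846847 256.45945946] [ 0.5486 -0.044   0.08  ]
[285 274  12  11 104] [290.70192308 279.14423077] [ 0.5193 -0.121   0.08  ]
```

View pics/c3.png

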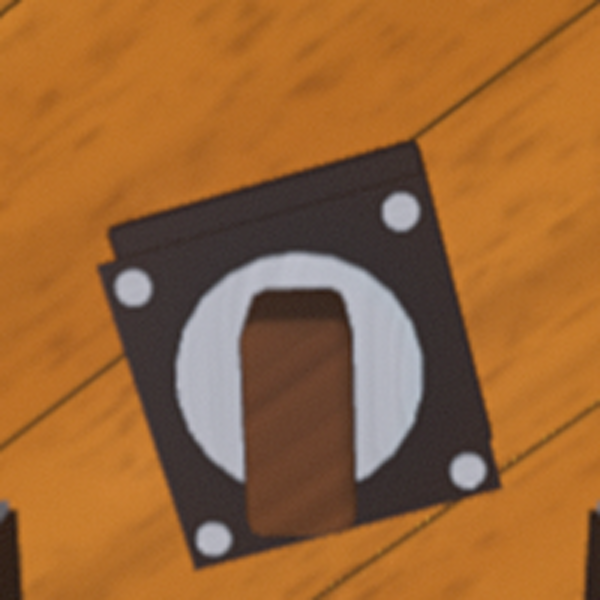

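```bash
python3 - <<'E'
from h import *
s=np.load('s.npy',allow_pickle=True).item()
f=lambda x,y,z:onz('wrist',[[220+x/3,100+y/3]],z,s)[0].round(4)
print('flange',f(300,377,.09),f(176,377,.09),f(424,377,.09),f(300,251,.09))
print('block top corners',f(242,325,.151),f(352,325,.151),f(248,533,.151),f(356,533,.151))
E
python3 go.py .4923 -.0665 .121 52.5
```

```text
flange [ 0.4926 -0.0668  0.09  ] [ 0.4709 -0.0962  0.09  ] [ 0.5144 -0.0374  0.09  ] [ 0.4629 -0.0447  0.09  ]
block top corners [ 0.4639 -0.0625  0.151 ] [ 0.4795 -0.0414  0.151 ] [ 0.5064 -0.093   0.151 ] [ 0.5224 -0.0714  0.151 ]
t 3.4 pos [ 0.4923 -0.0641  0.2404] F [-0.05  0.77  0.06] w 0.999 jaw 53.5 j [-0.36 -0.15  1.91 -0.    1.39 -1.29]
shift [0.1194, -0.0012, -0.0019] turn [0.0172, -0.0002, 0.0017]
```

Emit:
carry_out(rows=[[0.035,-0.0023,-0.0019,-0.0175,0,0,1],[0.07,-0.0023,-0.0019,-0.0175,0,0,1],[0.1,-0.0023,-0.0019,-0.0175,0,0,1],[0.125,-0.0023,-0.0019,-0.0175,0,0,1],[0.139,-0.0023,-0.0019,-0.0175,0,0,1],[0.139,-0.0023,-0.0019,-0.0175,0,0,1],[0.139,-0.0023,-0.0019,-0.0175,0,0,0.4],[0.139,-0.0023,-0.0019,-0.0175,0,0,0]], force=60)

```text
time: 4.07
position: [0.4942, -0.0675, 0.1029]
tool_rot: [[0.003, -0.814, 0.581], [-0.002, 0.581, 0.814], [-1.0, -0.004, 0.0]]
ft_force: [0.3, -0.4, 0.1]
width: 0.896
```

Emit:
carry_out(rows=[[0,0,0,0,0,0,0],[0,0,0,0,0,0,0],[0,0,0,0,0,0,0],[0,0,0,0,0,0,0],[0,0,0,0,0,0,0],[0,0,0,0,0,0,0],[0,0,0,0,0,0,0],[0,0,0,0,0,0,0]])

```text
time: 4.73
position: [0.4942, -0.0675, 0.1028]
tool_rot: [[0.003, -0.814, 0.581], [-0.002, 0.581, 0.814], [-1.0, -0.004, 0.0]]
ft_force: [-0.3, -0.8, 0.3]
width: 0.327
```

```bash
python3 go.py .493 -.067 .25 54.5
```

```text
t 4.73 pos [ 0.4942 -0.0675  0.1028] F [-0.31 -0.77  0.25] w 0.327 jaw 54.5 j [-0.36  0.01  2.02 -0.    1.11 -1.31]
shift [-0.1472, 0.0007, -0.0003] turn [-0.0001, 0.0003, 0.0039]
```

Emit:
carry_out(rows=[[0,0,0,0,0,0,0],[0,0,0,0,0,0,0],[0,0,0,0,0,0,0],[-0.02,0,0,0,0,0,0],[-0.055,0,0,0,0,0,0],[-0.09,0,0,0,0,0,0],[-0.125,0,0,0,0,0,0],[-0.15,0,0,0,0,0.003,0]])

```text
time: 5.4
position: [0.4937, -0.0672, 0.2551]
tool_rot: [[0.002, -0.814, 0.581], [-0.001, 0.581, 0.814], [-1.0, -0.002, 0.0]]
ft_force: [0.5, -0.2, -3.6]
width: 0.294
```

Run:
```python
from h import *
im=arm.read_camera('side'); cv2.imwrite('pics/side2.png',im[...,::-1]); s=arm.sense()
P=np.array([.493,-.067,0]); h=s['position'][2]-.0228
print(s['position'],s['ft_force'],s['width'],'origin h',h, 'proj', proj('side',[P+[0,0,h+d] for d in (0.071,0.01,0,-.03,-.045,-.065)]).round(1).tolist())
for d in arm.silhouettes('tool','side')[:2]: print(d['confidence'],cv2.boundingRect(cv2.findNonZero(d['mask'].astype(np.uint8))))
u,v=proj('side',[P+[0,0,h]])[0].astype(int)
cv2.imwrite('pics/c4.png',cv2.resize(im[v-60:v+50,u-60:u+60],None,fx=5,fy=5,interpolation=cv2.INTER_CUBIC)[...,::-1]); print('crop org',u-60,v-60)
```

```text
[ 0.49617114 -0.0681395   0.26023952] [2.31044057 0.30367581 0.82714384] 0.29702855382472937 origin h 0.2374395211930238 proj [[327.4, 114.9], [327.8, 142.1], [327.9, 146.4], [328.0, 159.0], [328.1, 165.1], [328.2, 173.2]]
crop org 267 86
```

View pics/c4.png

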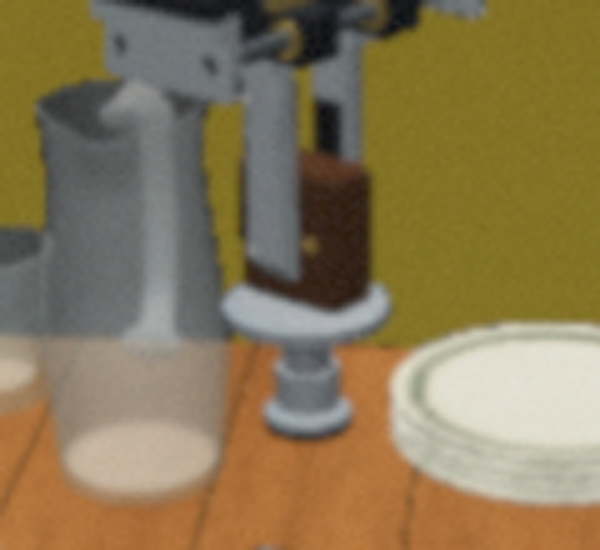

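```bash
python3 - <<'E'
from h import *
s=arm.sense();print(s['time'],s['position'],s['ft_force'],s['width'])
c=np.array([.4945,-.0675,.2325+.0025])
a=np.linspace(0,2*np.pi,73)
for L in (.03,.035,.04,.045,.05,.055): 
    q=proj('side',np.c_[c[0]+.02*np.cos(a),c[1]+.02*np.sin(a),0*a+c[2]-L]);print(L,q[:,1].max().round(1),q[:,0].min().round(1),q[:,0].max().round(1))
q=proj('side',np.c_[c[0]+.037*np.cos(a),c[1]+.037*np.sin(a),0*a+c[2]]);print('flange underside front row',q[:,1].max())
E
python3 go.py .491 .229 .26 54.5
```

```text
5.5 [ 0.49586241 -0.06806255  0.2571457 ] [ 0.9075732   0.79245333 -3.7505169 ] 0.29367650224828745
0.03 163.6 318.5 336.4
0.035 165.7 318.5 336.4
0.04 167.8 318.6 336.4
0.045 169.9 318.6 336.4
0.05 171.9 318.7 336.4
0.055 174.0 318.7 336.4
flange underside front row 154.05818792995413
t 5.5 pos [ 0.4959 -0.0681  0.2571] F [ 0.91  0.79 -3.75] w 0.294 jaw 54.5 j [-0.36 -0.16  1.88 -0.    1.41 -1.31]
shift [-0.0039, 0.1765, 0.239] turn [-0.0001, 0.0023, 0.0092]
```

The foot's lower front edge is at about (328,173), which gives a foot about 53 mm below the origin. I'm moving part way toward the cap and looking with the wrist camera.

Emit:
carry_out(rows=[[-0.008,0.015,0.022,0,0,0.004,0],[-0.008,0.037,0.055,0,0,0.009,0],[-0.008,0.059,0.087,0,0,0.009,0],[-0.008,0.08,0.117,0,0,0.009,0],[-0.008,0.098,0.142,0,0,0.009,0],[-0.008,0.106,0.155,0,0,0.009,0],[-0.008,0.106,0.155,0,0,0.009,0],[-0.008,0.106,0.155,0,0,0.009,0]])

```text
time: 6.17
position: [0.4981, 0.1201, 0.2614]
tool_rot: [[-0.003, -0.815, 0.579], [0.001, 0.579, 0.815], [-1.0, 0.003, -0.001]]
ft_force: [0.3, 0.6, -3.6]
width: 0.296
```

```bash
python3 - <<'E'
from h import *
s,im=snap('wrist'); np.save('s.npy',s,allow_pickle=True); cv2.imwrite('pics/w5.png',im[...,::-1])
for d in arm.silhouettes('cap','wrist')[:4]:
    c=cv2.convexHull(cv2.findNonZero(d['mask'].astype(np.uint8))); e=cv2.fitEllipse(c)
    w=onz('wrist',c.reshape(-1,2),.134,s); ce,r=cv2.minEnclosingCircle(w[:,:2].astype(np.float32)); print(d['confidence'],d['mask'].sum(),e,onz('wrist',[e[0]],.134,s)[0].round(4),ce,r)
E
python3 go.py .491 .229 .26 54.5
```

```text
0.86 4542 ((274.34136962890625, 13.358043670654297), (87.84912872314453, 96.35295104980469), 177.80133056640625) [0.343  0.1864 0.134 ] (0.34386125206947327, 0.1857658475637436) 0.03305920213460922
0.83 4198 ((38.748897552490234, 252.89610290527344), (67.54759979248047, 78.98705291748047), 132.27499389648438) [ 0.372  -0.0904  0.134 ] (0.37281686067581177, -0.09134304523468018) 0.03396901488304138
0.61 10831 ((426.27447509765625, 143.01089477539062), (114.30672454833984, 120.7659912109375), 30.797441482543945) [0.4874 0.2277 0.134 ] (0.48847249150276184, 0.2275460958480835) 0.04664130508899689
0.59 5595 ((211.03736877441406, 137.5821990966797), (81.64276123046875, 87.30535888671875), 148.86106872558594) [0.3861 0.0923 0.134 ] (0.3863837718963623, 0.0918533056974411) 0.033398937433958054
t 6.27 pos [0.4988 0.119  0.2625] F [-0.56 -0.24 -3.49] w 0.297 jaw 54.5 j [ 0.01 -0.13  1.84  0.    1.43 -0.94]
shift [0.0027, 0.0703, 0.085] turn [-0.0007, 0.0, -0.002]
```

View pics/w5.png

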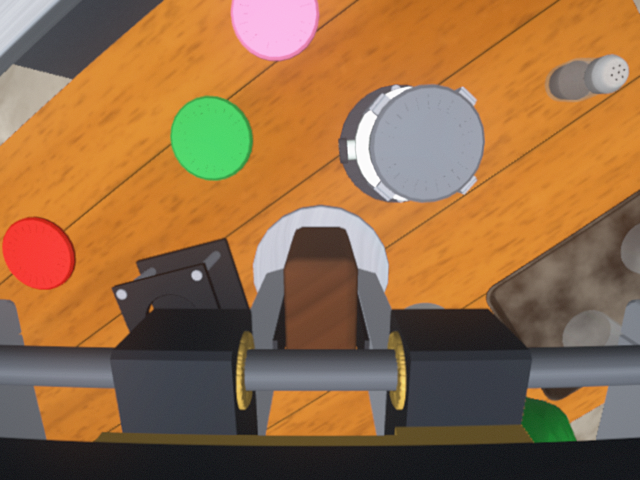

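The cap's top ellipse is centred at (427,143), with a radius of 46.6 mm at z = 0.134, so the size is right. The centre is about (0.489, 0.2275), which agrees with the top camera.

Emit:
carry_out(rows=[[0,0.018,0.021,0,0,0,0],[0,0.04,0.046,0,0,0,0],[0,0.058,0.067,0,0,0,0],[0.01,0.067,0.078,0,0,0,0],[0.018,0.071,0.0827,0,0,0,0],[0.0225,0.071,0.0827,0,0,0,0],[0.0225,0.071,0.0827,0,0,0,0],[0.0225,0.071,0.0827,0,0,0,0]])

```text
time: 6.93
position: [0.4891, 0.2261, 0.2395]
tool_rot: [[-0.003, -0.813, 0.583], [0.0, 0.583, 0.813], [-1.0, 0.003, -0.001]]
ft_force: [0.3, -1.0, -4.0]
width: 0.294
```

```bash
python3 - <<'E'
from h import *
s=arm.sense();im=arm.read_camera('side')
u,v=proj('side',[[.489,.2275,.16]])[0].astype(int)
for p,n in (([.489,.2275,.134],'cap top'),(np.array(s['position'])-[0,0,.0228],'origin')): print(n,((proj('side',[p])[0]-[u-60,v-60])*5).round())
cv2.imwrite('pics/c6.png',cv2.resize(im[v-60:v+55,u-60:u+60],None,fx=5,fy=5,interpolation=cv2.INTER_CUBIC)[...,::-1])
E
python3 go.py .489 .2275 .22 54.5
```

```text
cap top [307. 363.]
origin [300. 164.]
t 6.98 pos [0.4894 0.2263 0.2402] F [-0.23 -0.07 -3.  ] w 0.291 jaw 54.4 j [ 0.22 -0.04  1.81  0.    1.38 -0.73]
shift [0.0202, 0.001, 0.0008] turn [-0.0025, -0.0003, -0.0019]
```

View pics/c6.png

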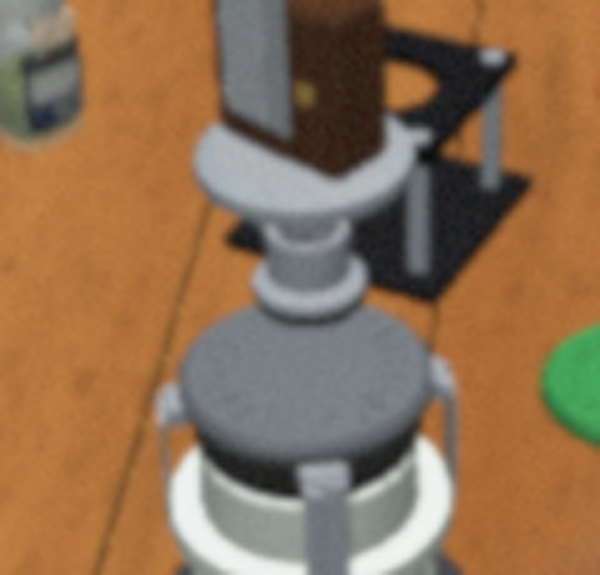

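Run:
```python
from h import *
s=arm.sense();a=np.linspace(0,2*np.pi,181)
u,v=proj('side',[[.489,.2275,.16]])[0].astype(int)
im=cv2.imread('pics/c6.png')
def C(x,y,z,r,col):
    q=(proj('side',np.c_[x+r*np.cos(a),y+r*np.sin(a),0*a+z])-[u-60,v-60])*5+2
    cv2.polylines(im,[q.astype(np.int32)],True,col,1)
C(.489,.2275,.134,.0445,(0,0,255)); C(.489,.2275,.1315,.046,(0,255,0)); C(.489,.2275,.123,.046,(255,255,0))
x,y,z=s['position'];z-=.0228
C(x,y,z,.037,(0,0,255));C(x,y,z+.01,.037,(0,255,0));C(x,y,z-.0535,.02,(0,255,255))
cv2.imwrite('pics/c7.png',im)
```

```text
(no output)
```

View pics/c7.png

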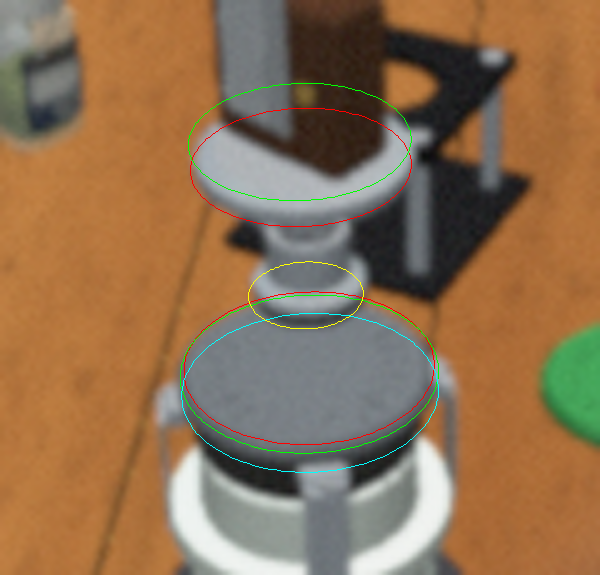

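The overlay agrees: the tool sits about 1 mm toward -x and the cap about 1 mm toward +x, so I correct by about 2 mm in x. Now I descend slowly.

Emit:
carry_out(rows=[[0.003,-0.0002,0.0016,-0.0025,0,-0.002,0],[0.008,-0.0002,0.0016,-0.0025,0,-0.002,0],[0.013,-0.0002,0.0016,-0.0025,0,-0.002,0],[0.018,-0.0002,0.0016,-0.0025,0,-0.002,0],[0.022,-0.0002,0.0016,-0.0025,0,-0.002,0],[0.024,-0.0002,0.0016,-0.0025,0,-0.002,0],[0.024,-0.0002,0.0016,-0.0025,0,-0.002,0],[0.024,-0.0002,0.0016,-0.0025,0,-0.002,0]])

```text
time: 7.65
position: [0.4904, 0.2276, 0.216]
tool_rot: [[-0.0, -0.814, 0.581], [-0.0, 0.581, 0.814], [-1.0, 0.0, -0.0]]
ft_force: [0.2, 0.5, -4.1]
width: 0.295
```

Emit:
carry_out(rows=[[0.0005,0,0,0,0,0,0],[0.001,0,0,0,0,0,0],[0.0015,0,0,0,0,0,0],[0.002,0,0,0,0,0,0],[0.0025,0,0,0,0,0,0],[0.003,0,0,0,0,0,0],[0.003,0,0,0,0,0,0],[0.003,0,0,0,0,0,0]])

```text
time: 8.32
position: [0.4903, 0.2276, 0.213]
tool_rot: [[-0.0, -0.814, 0.581], [-0.0, 0.581, 0.814], [-1.0, 0.0, -0.001]]
ft_force: [-0.5, 0.8, -4.0]
width: 0.294
```

```bash
python3 go.py .4905 .2275 .21 54.5
```

```text
t 8.32 pos [0.4903 0.2276 0.213 ] F [-0.51  0.79 -4.05] w 0.294 jaw 54.5 j [ 0.22 -0.02  1.83 -0.    1.33 -0.73]
shift [0.003, -0.0002, 0.0001] turn [0.0001, -0.0005, -0.0001]
```

Emit:
carry_out(rows=[[0.0005,0,0,0,0,0,0],[0.001,0,0,0,0,0,0],[0.0015,0,0,0,0,0,0],[0.002,0,0,0,0,0,0],[0.0025,0,0,0,0,0,0],[0.0025,0,0,0,0,0,0],[0.0025,0,0,0,0,0,0],[0.0025,0,0,0,0,0,0]])

```text
time: 8.98
position: [0.4904, 0.2275, 0.2105]
tool_rot: [[-0.0, -0.814, 0.581], [-0.0, 0.581, 0.814], [-1.0, 0.0, -0.0]]
ft_force: [-0.6, -0.3, -3.6]
width: 0.293
```

Emit:
carry_out(rows=[[0.0005,0,0,0,0,0,0],[0.001,0,0,0,0,0,0],[0.0015,0,0,0,0,0,0],[0.002,0,0,0,0,0,0],[0.002,0,0,0,0,0,0],[0.002,0,0,0,0,0,0],[0.002,0,0,0,0,0,0],[0.002,0,0,0,0,0,0]])

```text
time: 9.65
position: [0.4907, 0.2276, 0.2091]
tool_rot: [[0.001, -0.814, 0.581], [-0.0, 0.581, 0.814], [-1.0, -0.001, 0.0]]
ft_force: [-1.6, -0.6, 2.0]
width: 0.295
```

Emit:
carry_out(rows=[[0.001,0,0,0,0,0,0],[0.001,0,0,0,0,0,0],[0.0015,0,0,0,0,0,0],[0.002,0,0,0,0,0,0],[0.0025,0,0,0,0,0,0],[0.0025,0,0,0,0,0,0],[0.0025,0,0,0,0,0,0],[0.0025,0,0,0,0,0,0]])

```text
time: 10.32
position: [0.4914, 0.2278, 0.2083]
tool_rot: [[0.003, -0.814, 0.581], [0.0, 0.581, 0.814], [-1.0, -0.002, 0.002]]
ft_force: [-2.4, -1.1, 8.7]
width: 0.291
```

Emit:
carry_out(rows=[[0.001,0,0,0,0,0,0],[0.001,0,0,0,0,0,0],[0.0015,0,0,0,0,0,0],[0.002,0,0,0,0,0,0],[0.0025,0,0,0,0,0,0],[0.0025,0,0,0,0,0,0],[0.0025,0,0,0,0,0,0],[0.0025,0,0,0,0,0,0]])

```text
time: 10.98
position: [0.492, 0.2279, 0.2075]
tool_rot: [[0.004, -0.814, 0.58], [0.001, 0.58, 0.814], [-1.0, -0.003, 0.003]]
ft_force: [-2.7, -1.0, 8.6]
width: 0.294
```

Emit:
carry_out(rows=[[0.0015,0.0008,-0.0006,0,0,0,0],[0.002,0.0008,-0.0006,0,0,0,0],[0.0025,0.0008,-0.0006,0,0,0,0],[0.0025,0.0008,-0.0006,0,0,0,0],[0.003,0.0008,-0.0006,0,0,0,0],[0.003,0.0008,-0.0006,0,0,0,0],[0.003,0.0008,-0.0006,0,0,0,0],[0.003,0.0008,-0.0006,0,0,0,0]])

```text
time: 11.65
position: [0.4905, 0.2278, 0.2034]
tool_rot: [[0.003, -0.814, 0.581], [0.0, 0.581, 0.814], [-1.0, -0.002, 0.002]]
ft_force: [-0.0, -0.4, -2.9]
width: 0.295
```

Emit:
carry_out(rows=[[0.0015,0,0,0,0,0,0],[0.002,0,0,0,0,0,0],[0.0025,0,0,0,0,0,0],[0.0025,0,0,0,0,0,0],[0.003,0,0,0,0,0,0],[0.003,0,0,0,0,0,0],[0.003,0,0,0,0,0,0],[0.003,0,0,0,0,0,0]])

```text
time: 12.32
position: [0.4905, 0.2278, 0.2005]
tool_rot: [[0.003, -0.814, 0.581], [0.0, 0.581, 0.814], [-1.0, -0.002, 0.002]]
ft_force: [0.2, -0.0, -4.0]
width: 0.294
```

Emit:
carry_out(rows=[[0.0005,0,0,0,0,0,0],[0.001,0,0,0,0,0,0],[0.0015,0,0,0,0,0,0],[0.002,0,0,0,0,0,0],[0.0025,0,0,0,0,0,0],[0.003,0,0,0,0,0,0],[0.003,0,0,0,0,0,0],[0.003,0,0,0,0,0,0]])

```text
time: 12.98
position: [0.4905, 0.2278, 0.1974]
tool_rot: [[0.003, -0.814, 0.58], [0.0, 0.58, 0.814], [-1.0, -0.002, 0.002]]
ft_force: [-0.5, -0.8, -4.0]
width: 0.294
```

Emit:
carry_out(rows=[[0.0005,0,0,0,0,0,0],[0.001,0,0,0,0,0,0],[0.0015,0,0,0,0,0,0],[0.002,0,0,0,0,0,0],[0.002,0,0,0,0,0,0],[0.002,0,0,0,0,0,0],[0.002,0,0,0,0,0,0],[0.002,0,0,0,0,0,0]])

```text
time: 13.65
position: [0.4906, 0.2278, 0.196]
tool_rot: [[0.003, -0.814, 0.58], [0.0, 0.58, 0.814], [-1.0, -0.002, 0.002]]
ft_force: [-3.3, -0.2, 4.4]
width: 0.296
```

Emit:
carry_out(rows=[[0.0005,0,0,0,0,0,0],[0.001,0,0,0,0,0,0],[0.0015,0,0,0,0,0,0],[0.002,0,0,0,0,0,0],[0.002,0,0,0,0,0,0],[0.002,0,0,0,0,0,0],[0.002,0,0,0,0,0,0],[0.002,0,0,0,0,0,0]])

```text
time: 14.32
position: [0.4907, 0.2278, 0.1955]
tool_rot: [[0.003, -0.814, 0.58], [0.0, 0.58, 0.814], [-1.0, -0.003, 0.002]]
ft_force: [-5.1, -1.8, 9.8]
width: 0.296
```

Emit:
carry_out(rows=[[-0.003,0,0,0,0,0,0],[-0.01,0,0,0,0,0,0],[-0.02,0,0,0,0,0,0],[-0.035,0,0,0,0,0,0],[-0.05,0,0,0,0,0,0],[-0.062,0,0,0,0,0,0],[-0.065,0,0,0,0,0,0],[-0.065,0,0,0,0,0,0]])

```text
time: 14.98
position: [0.4912, 0.228, 0.2617]
tool_rot: [[0.006, -0.814, 0.58], [0.001, 0.58, 0.814], [-1.0, -0.004, 0.004]]
ft_force: [-0.3, -0.0, -3.0]
width: 0.294
```

```bash
python3 - <<'E'
from h import *
s=arm.sense();im=arm.read_camera('side');a=np.linspace(0,2*np.pi,181)
cr=im[215:355,250:380].copy(); cr=cv2.resize(cr,None,fx=4,fy=4,interpolation=cv2.INTER_CUBIC)
b=cr.copy()
q=(proj('side',np.c_[.490+.046*np.cos(a),.2275+.046*np.sin(a),0*a+.1185])-[250,215])*4+2
cv2.polylines(b,[q.astype(np.int32)],True,(0,255,0),1)
cv2.imwrite('pics/c8.png',cv2.resize(np.hstack([cr,b]),(800,431))[...,::-1])
E
python3 go.py .494 -.0672 .26 54.5; python3 go.py .4942 -.0675 .26 54.5
```

```text
t 15.03 pos [0.4906 0.2278 0.2605] F [-0.65 -0.1  -3.49] w 0.298 jaw 54.5 j [ 0.23 -0.06  1.78 -0.    1.41 -0.73]
shift [0.0004, -0.174, -0.2383] turn [0.0004, 0.0024, 0.0028]
t 15.03 pos [0.4906 0.2278 0.2605] F [-0.65 -0.1  -3.49] w 0.298 jaw 54.5 j [ 0.23 -0.06  1.78 -0.    1.41 -0.73]
shift [0.0004, -0.1744, -0.2384] turn [0.0004, 0.0024, 0.0028]
```

View pics/c8.png

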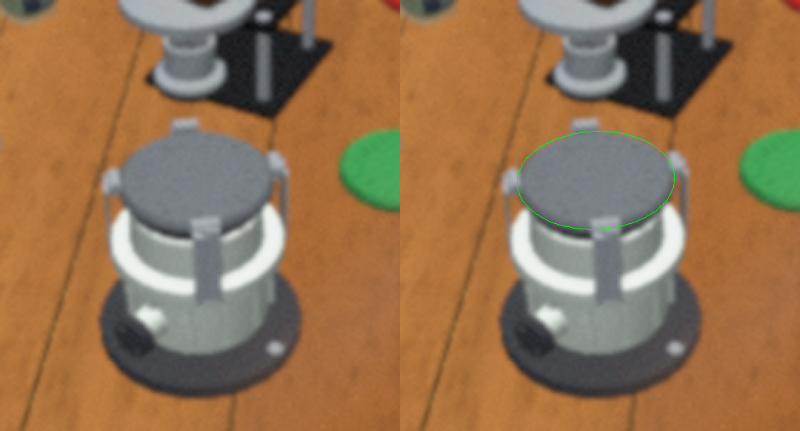

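The side view shows the cap level and home, with all four clip heads over its rim (crop about (185,125), (110,182), (278,165), (207,225)). Now the tool goes back to the stand.

Emit:
carry_out(rows=[[0,-0.015,-0.02,0,0,0,0],[0,-0.035,-0.048,0,0,0.002,0],[0,-0.057,-0.078,0,0.002,0.003,0],[0,-0.079,-0.108,0,0.002,0.003,0],[0,-0.101,-0.138,0,0.002,0.003,0],[0,-0.123,-0.168,0,0.002,0.003,0],[0,-0.145,-0.198,0,0.002,0.003,0],[0,-0.16,-0.219,0,0.002,0.003,0]])

```text
time: 15.7
position: [0.4929, -0.046, 0.2591]
tool_rot: [[-0.002, -0.813, 0.582], [0.0, 0.582, 0.813], [-1.0, 0.001, -0.001]]
ft_force: [0.4, -0.7, -3.6]
width: 0.294
```

```bash
python3 go.py .4945 -.0676 .24 54.5
```

```text
t 15.7 pos [ 0.4929 -0.046   0.2591] F [ 0.35 -0.65 -3.58] w 0.294 jaw 54.4 j [-0.32 -0.17  1.89 -0.    1.43 -1.27]
shift [0.0191, -0.0139, -0.0167] turn [-0.0014, -0.0008, -0.0015]
```

Emit:
carry_out(rows=[[0,-0.01,-0.012,0,0,-0.0015,0],[0,-0.0139,-0.0167,-0.0014,0,-0.0015,0],[0.01,-0.0139,-0.0167,-0.0014,0,-0.0015,0],[0.019,-0.0139,-0.0167,-0.0014,0,-0.0015,0],[0.019,-0.0139,-0.0167,-0.0014,0,-0.0015,0],[0.019,-0.0139,-0.0167,-0.0014,0,-0.0015,0],[0.019,-0.0139,-0.0167,-0.0014,0,-0.0015,0],[0.019,-0.0139,-0.0167,-0.0014,0,-0.0015,0]])

```text
time: 16.37
position: [0.4947, -0.067, 0.2404]
tool_rot: [[0.0, -0.815, 0.58], [-0.001, 0.58, 0.815], [-1.0, -0.001, -0.001]]
ft_force: [-0.3, -0.5, -4.0]
width: 0.295
```

```bash
python3 go.py .4945 -.0676 .11 54.5
```

```text
t 16.37 pos [ 0.4947 -0.067   0.2404] F [-0.34 -0.53 -4.02] w 0.295 jaw 54.6 j [-0.36 -0.15  1.9  -0.    1.39 -1.31]
shift [0.1304, -0.0001, -0.0005] turn [0.0013, -0.0007, 0.0006]
```

Emit:
carry_out(rows=[[0.015,0,-0.0005,0,0,0,0],[0.035,0,-0.0005,0,0,0,0],[0.055,0,-0.0005,0,0,0,0],[0.07,0,-0.0005,0,0,0,0],[0.08,0,-0.0005,0,0,0,0],[0.09,0,-0.0005,0,0,0,0],[0.095,0,-0.0005,0,0,0,0],[0.095,0,-0.0005,0,0,0,0]])

```text
time: 17.03
position: [0.4941, -0.0673, 0.1447]
tool_rot: [[-0.001, -0.815, 0.58], [-0.0, 0.58, 0.815], [-1.0, 0.001, -0.001]]
ft_force: [-0.4, -0.6, -3.5]
width: 0.293
```

Emit:
carry_out(rows=[[0.008,0,0,0,0,0,0],[0.016,0,0,0,0,0,0],[0.023,0,0,0,0,0,0],[0.029,0,0,0,0,0,0],[0.034,0,0,0,0,0,0],[0.037,0,0,0,0,0,0],[0.037,0,0,0,0,0,0],[0.037,0,0,0,0,0,0]])

```text
time: 17.7
position: [0.4941, -0.0673, 0.1077]
tool_rot: [[-0.001, -0.815, 0.58], [-0.0, 0.58, 0.815], [-1.0, 0.001, -0.001]]
ft_force: [0.5, -0.7, -3.4]
width: 0.294
```

```bash
python3 go.py .4945 -.0676 .102 54.5
```

```text
t 17.7 pos [ 0.4941 -0.0673  0.1077] F [ 0.5  -0.69 -3.4 ] w 0.294 jaw 54.6 j [-0.36  0.    2.01 -0.    1.12 -1.31]
shift [0.0057, -0.0005, -0.0] turn [0.0014, -0.001, -0.0008]
```

Emit:
carry_out(rows=[[0.001,0,0,0,0,0,0],[0.002,0,0,0,0,0,0],[0.003,0,0,0,0,0,0],[0.0035,0,0,0,0,0,0],[0.004,0,0,0,0,0,0],[0.0045,0,0,0,0,0,0],[0.005,0,0,0,0,0,0],[0.005,0,0,0,0,0,0]])

```text
time: 18.37
position: [0.4942, -0.0673, 0.103]
tool_rot: [[-0.001, -0.815, 0.58], [-0.0, 0.58, 0.815], [-1.0, 0.001, -0.001]]
ft_force: [-1.5, 0.2, -1.1]
width: 0.294
```

Emit:
carry_out(rows=[[0.0005,0,0,0,0,0,0],[0.0005,0,0,0,0,0,0],[0.0005,0,0,0,0,0,0.4],[0.0003,0,0,0,0,0,0.6],[0.0003,0,0,0,0,0,1],[0.0003,0,0,0,0,0,1],[0.0003,0,0,0,0,0,1],[0.0003,0,0,0,0,0,1]])

```text
time: 19.03
position: [0.4942, -0.0673, 0.1027]
tool_rot: [[-0.001, -0.815, 0.579], [-0.0, 0.579, 0.815], [-1.0, 0.001, -0.001]]
ft_force: [-0.2, -0.3, 0.1]
width: 0.682
```

Emit:
carry_out(rows=[[0,0,0,0,0,0,1],[0,0,0,0,0,0,1],[-0.02,0,0,0,0,0,1],[-0.045,0,0,0,0,0,1],[-0.075,0,0,0,0,0,1],[-0.1,0,0,0,0,0,1],[-0.12,0,0,0,0,0,1],[-0.13,0,0,0,0,0,1]])

```text
time: 19.7
position: [0.4956, -0.0678, 0.236]
tool_rot: [[0.004, -0.815, 0.579], [-0.002, 0.579, 0.815], [-1.0, -0.004, 0.0]]
ft_force: [0.2, -0.9, -0.1]
width: 1.001
```

Run:
```python
from h import *
s=arm.sense();print(s['time'],s['position'],s['width'],s['ft_force'])
im=arm.read_camera('side');s,w=snap('wrist')
a=cv2.resize(im[150:350,220:420],(560,560),interpolation=cv2.INTER_CUBIC)
cv2.imwrite('pics/end.png',a[...,::-1])
b=w.astype(int);m=((b.min(2)>110)&(b.max(2)-b.min(2)<30)).astype(np.uint8)
n,l,st,c=cv2.connectedComponentsWithStats(m)
for i in range(1,n):
  if 60<st[i,4] and 240<c[i][0]<400 and 80<c[i][1]<330:
    e=cv2.fitEllipse(cv2.convexHull(cv2.findNonZero((l==i).astype(np.uint8))));print(st[i,4],e,onz('wrist',[e[0]],.09 if st[i,4]>1000 else .08,s)[0].round(4))
im=arm.read_camera('side')
for l in ('white_cup','salt_shaker','jar'): print(l,arm.silhouettes(l,'side')[0]['location'])
```

```text
19.7 [ 0.49563232 -0.06775017  0.23595037] 1.0006383714744516 [ 0.15845819 -0.8754903  -0.11898453]
129 ((355.6964111328125, 165.0693817138672), (11.970674514770508, 12.9722318649292), 3.8858084678649902) [ 0.4715 -0.0147  0.08  ]
2861 ((319.5369567871094, 219.1405487060547), (82.2389144897461, 83.58102416992188), 91.93656158447266) [ 0.4907 -0.0668  0.09  ]
125 ((264.5367736816406, 189.12020874023438), (11.865983009338379, 12.657294273376465), 149.6275177001953) [ 0.4423 -0.0918  0.08  ]
113 ((376.5262145996094, 253.44424438476562), (11.344069480895996, 11.589707374572754), 19.677106857299805) [ 0.5487 -0.0439  0.08  ]
105 ((289.7635498046875, 275.0), (11.253705024719238, 11.370743751525879), 90.0) [ 0.5194 -0.1212  0.08  ]
white_cup [221.5, 269.9]
salt_shaker [267.9, 378.0]
jar [259.3, 202.8]
```

View pics/end.png

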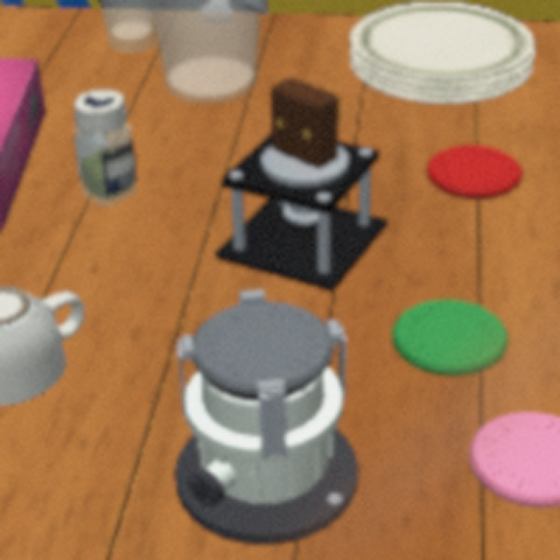

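```bash
python3 -c "
from h import *
print(arm.finish_job())"
```

```text
the job is handed in; nothing more can be done
None
```

I pressed the cap home with the seating tool, put the tool back in its stand and handed the job in. That was at about 20 s of the 48 s allowed. The interface reports no verdict, so success rests on my own checks.

- **Pressing:** resistance rose to about 12 N before the cap clicked. It then seated after about 13 mm of travel, as expected. The final press read about 13.5 N; forces were read only at the end of each move, and none came near 25 N.
- **Cap:** the side camera showed it level on its seat with all four clips over its rim. The gripper was never near it; only the tool's foot touched it.
- **Tool:** it hangs upright in its stand, released. The last camera measurement put its flange about 5 mm from the stand centre. The same check read about 4 mm before I took the tool out, so much of that is probably measurement bias. The limit is 10 mm.
- **Bystanders:** the cup, shaker and spice jar are within about 3 pixels of their starting positions in the side view.
- **Disagreements:** no check failed. The cameras differed by 2–3 mm on the cap centre, which is inside the 15 mm allowed.

I viewed 11 pictures, one over the budget of 10.

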